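# Shut the drill chest

## Robot

A 6-joint arm with a two-finger parallel gripper is mounted at the origin on a cart in front of the work surface, level with it; the furniture and walls round the work are solid. World frame = base frame: x ahead of the robot, y to its left, z up, the work surface at z = 0. Lengths are in m, angles in degrees, forces in N, time in s.
With the tool pointing down it reaches from about 0.325 to 0.9 m from the base axis. Payload 6.1 kg.
Tool frame: the origin (TCP) lies on the centre line of the jaws, within the pads' length; the fingertips stand 14 mm ahead of it and the grasp point (between the pads) lies 5 mm behind it; z points along the fingers, y is the line along which they close (so a half turn about z gives the same grasp; the last joint's range is limited). The gripper opens to 85 mm and grips with 20 to 120 N. Pads are 22 mm wide; open, the fingers measure 114 mm over their backs; the gripper's body (76 mm by 85 mm) begins 54 mm behind the grasp point. The pads swing forward as they close: fully open they stand 13 mm farther back than shut.
Start: joints at [68.348, 12.628, 87.462, -0, 79.91, -7.225], TCP at [0.156, 0.605, 0.245] pointing down, gripper open.
Joint ranges: [-170.65, 170.65], [-52.31, 119.04], [5.05, 147.46], [-71.25, 251.25], [11.57, 151.72], [-153.62, 153.62]. Speed limits (degrees/s): [147.25, 147.25, 172.46, 180, 180, 180].

## Interface

Orientations are given as a 3x3 rotation matrix whose columns are the frame's x, y, z axes.
In Python, from cell import env gives the robot as it stands. The module is installed in compiled form; this text tells all that it offers.
- The arm moves only by the tool jog_arm, never from a script. Its argument "moves" is a list of rows, each a list of 3 entries, a list of its own where there are three numbers: the finger opening in mm, from 0 to 85.4, then the shift along the world's x, y, z in mm, then the turn about the world's z in rad. A call has exactly 8 rows; each row is the pose to reach, as a shift and turn from the pose commanded when the call began; what a row does not reach only later rows make up. A row lasts 1/8 s, in which the tool goes at most 62.5 mm and 10.7 degrees, less where a joint would pass 70% of its speed; a pose out of reach is approached as far as the arm can. A call with a gripper value outside its range is refused whole. The fingers move at their own pace and stop on an object; "grip_force" is the grip in N (left out, the last holds). Time passes only in rows, so rows that repeat a pose let the fingers close, or fill a call up. It gives the time, the measured TCP pose, the force, the opening and the grip force at its end, in the units of the state.
- env.state(): the state, without advancing time (a new reading comes with each control period).
- env.snapshot(name): name is "side" or "top" or "wrist"; returns the picture (480x640x3 uint8, red, green, blue); there is no depth.
- env.calibration(name): a dict with "fx", "fy", "cx", "cy" (pixels), "dist_coeffs" ([k1, k2, p1, p2, k3] as OpenCV has them; the pictures are not rectified), "world_to_cam" (4x4, takes a point from world to camera coordinates); the wrist camera has in their place "T_tool_cam" (4x4, takes a point from camera to tool coordinates, whose origin is the TCP and whose axes are the flange's). Camera axes: x right, y up, looking along -z (the intrinsics and any distortion apply to the point x, -y, -z); pixel columns grow to the right and rows downward; lengths in m; the calibration is good to about 2 mm. A picture is of the moment at which its call begins: read the wrist's pose just before it. calibration takes no time and is no camera call.
- env.close_job(): hands the job in; it is judged then, once.
Trained networks look in the newest picture that a camera, given by its name, has taken for a name from the list of things; names that differ only in an ending like _2 or _b are one class to them, and where a whole thing is asked for, a point or a joint stands for the part that bears it (a point fixed in the world has none). Each returns a list of dicts, best first, with "p" (0 to 1); they miss things now and then, are a little off and sometimes report something else, mostly with a low value. They report only what shows in the picture. A call takes as long as a camera call.
- env.masks_of(query, camera): "region" (480x640 bool, what is visible of it) and "rect" ([left, top, right, bottom] in pixels, round what is visible of it).
The state is a dict: "time_s": time; "joints": joint angles; "qvel": joint speeds; "tau": joint torques, N m; "ee_pos": TCP position; "orientation": TCP orientation; "contact_force": force on the tool from outside, world axes, zero at the start; "torque": the same for the moment, N m; "width": opening from 0.0 (shut) to 1.0 (fully open); "grip_force": force on a finger pad.
Only numpy, scipy, OpenCV 4.12 (cv2) and the standard library are available. Lean on these libraries where they do the work, as an engineer would, in place of code of your own. Each camera call takes 0.05 s, during which the arm holds its last target. There are 200 camera calls.

## Task

Close up the small grey steel chest on the bench by pushing with the fingertips alone: push both of its open drawers fully home, in either order, and only then push its open lid over and down until it is shut, without slamming it. Pinch nothing and pick nothing up, do not pull the drawers or the lid farther open, and leave the tin, the tape roll and the hex keys beside the chest where they are.

Things in the scene. Friction and masses are not known exactly. Their poses are not given: they have to be found in the camera images.
- chest: Grey steel chest, fixed to the bench, 130 mm deep (its x), 270 mm wide (its y), 80 mm high without lid. Origin: centre of its underside. Its +x points from its front (drawers) to its back (lid hinge), +y to its left seen from the front, z up. Two drawers side by side below a shallow open tray (rim at 80 mm height; the sockets in it stay below the rim).
- drawer_left (a joint): How far the left (+y of the chest) drawer stands out, in m: 0 = fully home, it starts 0.030 to 0.055 out, travel 0.09. Slides along the chest's x with about 1.5 N of friction and stays where it is left; it has a stop at 0.
- drawer_right (a joint): The same for the right (-y of the chest) drawer.
- drawer_left_front (a point): On the outer face of the left drawer's front, at mid-width, 25 mm above the bench; moves with it; with the drawer home at chest x = -68 mm, y = +66.5 mm. The dark flat front is 126 mm wide, from 4 to 50 mm above the bench, with a finger notch (38 wide, 10 deep) in the middle of its top edge; no handle. Pushed along the chest's +x.
- drawer_right_front (a point): The same point on the right drawer's front panel (y = -66.5 mm in the chest's frame).
- lid (a joint): Lid angle in rad: 0 = shut, flat on the chest; 1.57 = standing upright; it starts between 1.25 and 1.58. The lid is a flat plate 136 mm from hinge to free edge, 274 mm wide, 6 mm thick. Its hinge is stiff (friction about 0.4 N m, roughly 3 to 4 N at the free edge), so that it stays at any angle where it is left.
- lid_hinge (a point): Middle of the hinge line, along the chest's y, at the back of the chest: chest x = +65 mm, 83 mm above the bench, in mid-thickness of the lid.
- lid_edge (a point): Middle of the lid's free edge, 136 mm from the hinge, in mid-thickness of the lid. The lid standing open is pushed from behind (from its far, outer side) toward the chest's front, then down.
- tin: Flat round tin, 76 mm across, 33 mm high, loose, standing left of the chest. Origin: centre of its underside. Not to be disturbed.
- tape: Roll of masking tape lying flat, 104 mm across, 24 mm high, loose, right of the chest. Origin: centre of its underside. Not to be disturbed.
- hexkeys: Folding hex key set, 27 x 95 x 30 mm, loose, in front of the right front corner of the chest. Origin: centre of its underside. Not to be disturbed.

How it is judged (in metres and radians):
On the way, in this order (a step that is already met when the one before it is completed fails the run):
1. both drawers are home while the lid still stands open (value of joint each of drawer_left, drawer_right below 0.004 m and value of joint lid above 0.8 rad), for 0.2 s.
2. the lid is shut (value of joint lid below 0.04 rad), for 0.2 s.
At the end, for the whole second after the job is handed in: Both drawers within 4 mm of home, the lid within 0.04 rad (about 5 mm at its free edge) of shut (value of joint each of drawer_left, drawer_right below 0.004 m and value of joint lid below 0.04 rad); the robot touches nothing.
It fails at once if the lid is slammed (turned toward shut faster than 3 rad/s) (velocity of joint lid below -3 rad/s).
It fails at once if a drawer is pulled farther out (value of joint any of drawer_left, drawer_right above 0.065 m).
It fails at once if the lid is forced farther back (value of joint lid above 1.75 rad).
It fails at once if a bystander is moved by more than 20 mm or picked up (distance of any of tin, tape, hexkeys from where it was at the start of the episode above 0.02 m).
It fails at once if the lid or a drawer front is pinched between the fingers ((z of the grasp point in the frame of lid_edge between -0.003 and 0.003 m and x of the grasp point in the frame of lid_edge between -0.002 and 0.136 m and y of the grasp point in the frame of lid_edge between -0.137 and 0.137 m and contact force between the fingers and lid above 1 N) or (x of the grasp point in the frame of drawer_left_front between 0.0005 and 0.0045 m and y of the grasp point in the frame of drawer_left_front between -0.063 and 0.063 m and z of the grasp point in the frame of drawer_left_front between -0.025 and 0.028 m and contact force between the fingers and drawer_left above 1 N) or (x of the grasp point in the frame of drawer_right_front between 0.0005 and 0.0045 m and y of the grasp point in the frame of drawer_right_front between -0.063 and 0.063 m and z of the grasp point in the frame of drawer_right_front between -0.025 and 0.028 m and contact force between the fingers and drawer_right above 1 N)).
It also fails if it takes over 58 s, if anything falls off the work surface, if the arm or the gripper's body presses on something with over 40 N, if the wrist force passes 120 N, or if a joint passes its speed limit or range.

## Working session

There is one attempt and no reset: what is moved stays moved. The work goes in short steps, Python scripts to look and compute and a tool call to move; the robot and the scene stay as the last step left them, time stands still between calls to the robot, and variables do not carry over. Pictures are saved under pics/ and viewed, at most 10 in all, crops included, and the job is handed in when it is done.

Besides the shell and the picture viewer there is one more tool, called after "Emit:" as name(argument=value, ...) on one line, values as JSON. jog_arm: Moves the arm, as the interface text tells. Its arguments: {"type":"object","properties":{"moves":{"type":"array"},"grip_force":{"type":"number"}},"required":["moves"]}

```bash
mkdir -p pics
cat > h.py <<'E'
import numpy as np, cv2
from cell import env
def cal(n):
    c=env.calibration(n); K=np.array([[c["fx"],0,c["cx"]],[0,c["fy"],c["cy"]],[0,0,1.]]); d=np.array(c["dist_coeffs"],float)
    if n=="wrist":
        s=env.state(); T=np.eye(4); T[:3,:3]=np.array(s["orientation"]); T[:3,3]=s["ee_pos"]
        W=np.linalg.inv(T@np.array(c["T_tool_cam"]))
    else: W=np.array(c["world_to_cam"])
    return K,d,np.diag([1,-1,-1,1.])@W
def proj(P,C):
    K,d,W=C; P=np.atleast_2d(np.array(P,float))
    return cv2.projectPoints(P,cv2.Rodrigues(W[:3,:3])[0],W[:3,3],K,d)[0][:,0]
def ray(px,C):
    K,d,W=C; u=cv2.undistortPoints(np.array(px,float).reshape(-1,1,2),K,d)[:,0]
    R=W[:3,:3]; o=-R.T@W[:3,3]; v=np.c_[u,np.ones(len(u))]@R
    return o,v
def atz(px,z,C):
    o,v=ray(px,C); return o+v*((z-o[2])/v[:,2])[:,None]
E
python3 - <<'E'
from h import *
s=env.state(); print(s["time_s"],s["ee_pos"],np.round(s["orientation"],3).tolist(),s["width"])
for n in ["side","top"]:
    C=cal(n); print(n,-C[2][:3,:3].T@C[2][:3,3],C[2][2,:3])
    im=env.snapshot(n); cv2.imwrite(f"pics/{n}0.png",im[:,:,::-1])
    for q in ["chest","drawer_left","drawer_right","lid","tin","tape","hexkeys"]:
        for r in env.masks_of(q,n)[:2]: print(q,round(r["p"],2),r["rect"],r["region"].sum())
E
```

```text
0.0 [0.1555023  0.60474275 0.24416882] [[-0.968, 0.249, -0.001], [0.249, 0.968, -0.002], [0.0, -0.002, -1.0]] 0.9988906301836084
side [ 0.15534968 -0.83812115  0.56952751] [ 0.36727239  0.81852322 -0.44173605]
chest 0.6 [259.4, 164.4, 437.4, 357.0] 22145
drawer_left 0.92 [259.5, 262.1, 322.7, 317.6] 1976
drawer_right 0.68 [300.5, 291.8, 384.7, 356.3] 3211
drawer_right 0.54 [319.3, 163.1, 438.5, 274.0] 7694
lid 0.57 [316.8, 163.5, 438.7, 273.5] 7777
tin 0.88 [256.7, 234.1, 292.7, 263.9] 580
tape 0.97 [424.9, 311.2, 488.3, 368.8] 2334
hexkeys 0.55 [373.9, 356.3, 423.2, 410.4] 1402
hexkeys 0.22 [257.8, 233.1, 293.0, 263.3] 662
top [0.41898792 0.03681088 1.40146798] [ 0.09330831 -0.00735847 -0.99561007]
chest 0.9 [293.8, 183.7, 425.0, 298.2] 9727
drawer_left 0.75 [316.9, 261.3, 374.1, 298.0] 1168
drawer_right 0.79 [369.7, 247.4, 427.1, 285.6] 1321
tin 0.78 [249.1, 247.5, 283.2, 278.6] 837
tin 0.31 [366.7, 246.4, 426.6, 285.1] 1311
tape 0.56 [421.1, 177.9, 464.2, 225.5] 916
hexkeys 0.63 [443.5, 251.6, 482.8, 266.0] 299
```

```bash
ls pics
```

```text
side0.png
top0.png
```

Run:
```python
import cv2
for n,(x0,y0,x1,y1) in {"side":(240,150,500,420),"top":(230,150,500,320)}.items():
    im=cv2.imread(f"pics/{n}0.png")[y0:y1,x0:x1]; k=min(800/im.shape[1],600/im.shape[0]); k=int(k*10)/10
    print(n,x0,y0,k); cv2.imwrite(f"pics/{n}0c.png",cv2.resize(im,None,fx=k,fy=k,interpolation=cv2.INTER_CUBIC))
```

```text
side 240 150 2.2
top 230 150 2.9
```

View pics/side0c.png

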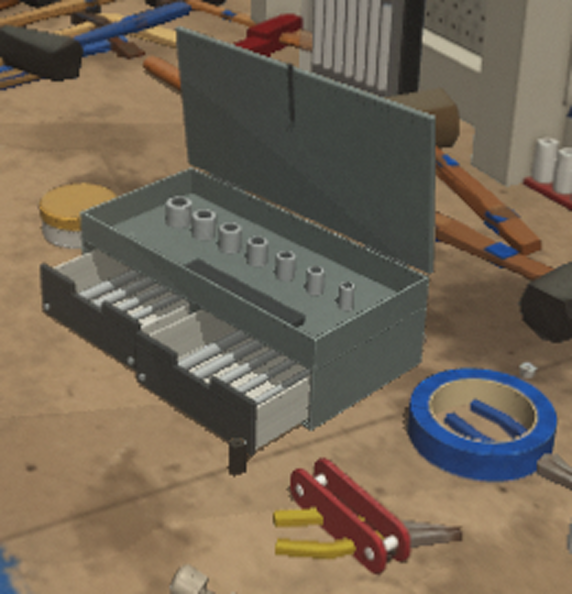

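View pics/top0c.png

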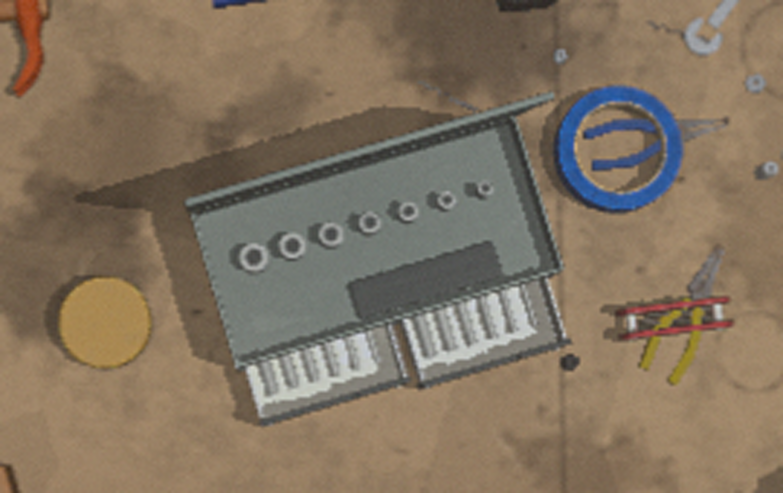

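The side view shows the chest with both drawers out and the lid about upright. The top view shows it yawed about 15°, with the tin to the left, the tape and hex keys to the right, and a small dark stub at about (427,275) by the right drawer's outer corner. Next I fit the chest pose and joint values to the corners from both views.

Run:
```python
from h import *
from scipy.optimize import least_squares
S=lambda l:np.array(l,float)/2.2+[240,150]; T=lambda l:np.array(l,float)/2.9+[230,150]
Cs,Ct=cal("side"),cal("top")
rim=[(-.065,.135,.08),(-.065,-.135,.08),(.065,-.135,.08),(.065,.135,.08)]
sr=S([(83,213),(315,340),(428,274),(192,170)]); tr=T([(235,365),(562,270),(515,118),(192,212)])
def pts(p):
    x,y,a,dl,dr,l=p; R=np.array([[np.cos(a),-np.sin(a),0],[np.sin(a),np.cos(a),0],[0,0,1]])
    dp=lambda d,s:[(-.068-d,s*.0665+.063,.05),(-.068-d,s*.0665-.063,.05)]
    le=[(.065-.136*np.cos(l),s*.137,.083+.136*np.sin(l)) for s in(1,-1)]
    return [np.array(q)@R.T+[x,y,0] for q in (rim,dp(dl,1)+dp(dr,-1),le)]
sd=S([(40,264),(133,322),(135,340),(254,407)]); td=T([(262,424),(408,383),(417,387),(568,344)])
sl=S([(178,30),(434,117)]); tl=T([(187,200),(553,94)])
def f(p):
    r,d,l=pts(p)
    return np.concatenate([(proj(r,Cs)-sr).ravel(),(proj(r,Ct)-tr).ravel(),(proj(d,Cs)-sd).ravel(),(proj(d,Ct)-td).ravel(),(proj(l,Cs)-sl).ravel(),(proj(l,Ct)-tl).ravel()])
b=min((least_squares(f,[.4,0,a,.04,.04,1.4],loss="soft_l1") for a in(-.3,0,.3)),key=lambda q:q.cost)
p=b.x; print(np.round(p,4),b.cost); print(np.round(f(p).reshape(-1,2),1).tolist())
np.save("pose.npy",p)
R=np.array([[np.cos(p[2]),-np.sin(p[2])],[np.sin(p[2]),np.cos(p[2])]])
for n,z,k in(("tin",.033,0),("tape",.024,0),("stub",.015,0),("hex",.03,0)):
    px=dict(tin=(105,322),tape=(620,148),stub=(570,362),hex=(675,318))[n]
    w=atz(T([px]),z,Ct)[0,:2]; print(n,w.round(3),"chest",((w-p[:2])@R).round(3))
```

```text
[ 0.5826 -0.0606  0.2849  0.0464  0.0532  1.4642] 16.688308262609834
[[-1.7, -0.8], [-0.6, 0.2], [0.3, 1.4], [-0.2, -1.5], [0.3, 0.2], [1.0, -0.2], [0.5, -1.7], [-0.8, -1.6], [-0.8, -0.2], [0.9, 0.8], [-0.4, -4.2], [-1.4, -1.4], [-0.6, 0.4], [1.2, -0.8], [1.8, -0.3], [1.5, -0.7], [-0.5, -2.0], [-0.1, 0.1], [-0.6, -0.0], [0.7, -0.1]]
tin [0.52  0.157] chest [0.001 0.227]
tape [ 0.665 -0.266] chest [ 0.021 -0.221]
stub [ 0.488 -0.223] chest [-0.136 -0.13 ]
hex [ 0.524 -0.307] chest [-0.126 -0.22 ]
```

Emit:
jog_arm(moves=[[0,[10,-25,0],0.1],[0,[30,-75,0],0.25],[0,[50,-125,0],0.4],[0,[70,-175,0],0.536],[0,[90,-225,0],0.536],[0,[110,-275,0],0.536],[0,[130,-323,0],0.536],[0,[145,-360,0],0.536]])

```text
time_s: 1.8
ee_pos: [0.3012, 0.2436, 0.2456]
orientation: [[-0.96, -0.28, 0.001], [-0.28, 0.96, 0.0], [-0.001, -0.0, -1.0]]
contact_force: [1.7, 0.7, -0.5]
width: 0.003
grip_force: 0.0
```

Emit:
jog_arm(moves=[[0,[20,-50,0],0],[0,[40,-100,0],0],[0,[60,-150,0],0],[0,[80,-200,0],0],[0,[100,-250,0],0],[0,[112,-275,0],0],[0,[115,-285,0],0],[0,[115,-285,0],0]])

```text
time_s: 2.8
ee_pos: [0.4155, -0.0397, 0.2452]
orientation: [[-0.96, -0.28, -0.0], [-0.28, 0.96, 0.0], [0.0, 0.0, -1.0]]
contact_force: [-0.1, 0.6, -0.3]
width: 0.002
grip_force: 0.0
```

Emit:
jog_arm(moves=[[0,[0,0,-40],0],[0,[0,0,-80],0],[0,[0,0,-120],0],[0,[0,0,-160],0],[0,[0,0,-190],0],[0,[0,0,-205],0],[0,[0,0,-209],0],[0,[0,0,-209],0]])

```text
time_s: 3.8
ee_pos: [0.4164, -0.0396, 0.0371]
orientation: [[-0.96, -0.281, 0.001], [-0.281, 0.96, -0.0], [-0.001, -0.001, -1.0]]
contact_force: [0.2, -0.3, -0.0]
width: -0.0
grip_force: 0.0
```

Run:
```python
from h import *
im=env.snapshot("side"); cv2.imwrite("pics/s1.png",cv2.resize(im[150:420,200:500,::-1],None,fx=2.2,fy=2.2))
```

```text
(no output)
```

View pics/s1.png

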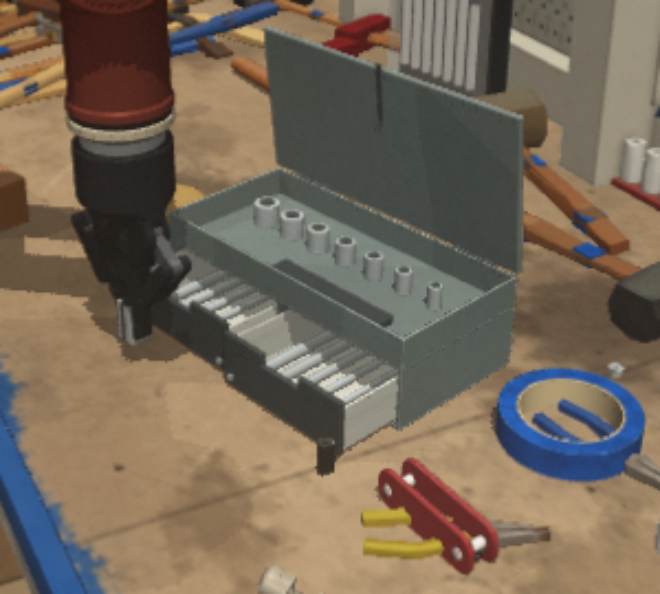

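The gripper stands in front of the left drawer with its fingertips low and clear of everything. I'll push along the chest's +x.

Emit:
jog_arm(moves=[[0,[9,3,0],0],[0,[18,5,0],0],[0,[27,8,0],0],[0,[36,10.5,0],0],[0,[45,13,0],0],[0,[54,16,0],0],[0,[62,18,0],0],[0,[66,19,0],0]])

```text
time_s: 4.85
ee_pos: [0.4821, -0.0204, 0.0362]
orientation: [[-0.96, -0.281, -0.0], [-0.281, 0.96, 0.0], [0.0, 0.0, -1.0]]
contact_force: [-1.2, 0.1, 1.1]
width: -0.001
grip_force: 0.8
```

Emit:
jog_arm(moves=[[0,[1,0.3,0],0],[0,[2,0.6,0],0],[0,[3,0.9,0],0],[0,[4,1.2,0],0],[0,[5,1.5,0],0],[0,[5,1.5,0],0],[0,[5,1.5,0],0],[0,[5,1.5,0],0]])

```text
time_s: 5.85
ee_pos: [0.4868, -0.0193, 0.0363]
orientation: [[-0.96, -0.28, 0.0], [-0.28, 0.96, -0.0], [-0.0, -0.0, -1.0]]
contact_force: [-1.7, 0.1, 0.3]
width: -0.004
grip_force: 0.5
```

Emit:
jog_arm(moves=[[0,[0.5,0.1,0],0],[0,[1,0.3,0],0],[0,[1.5,0.4,0],0],[0,[2,0.6,0],0],[0,[2.5,0.7,0],0],[0,[3,0.9,0],0],[0,[3,0.9,0],0],[0,[3,0.9,0],0]])

```text
time_s: 6.85
ee_pos: [0.4878, -0.0189, 0.0361]
orientation: [[-0.96, -0.281, -0.005], [-0.281, 0.96, -0.001], [0.005, 0.0, -1.0]]
contact_force: [-11.1, -4.5, 8.3]
width: 0.004
grip_force: 5.7
```

The force rose to 12 N exactly where home should be, so the left drawer is in. Backing off and moving sideways to the right drawer.

Emit:
jog_arm(moves=[[0,[-15,-4,0],0],[0,[-40,-12,0],0],[0,[-65,-19,0],0],[0,[-77,-22.5,0],0],[0,[-77,-22.5,0],0],[0,[-69,-50,0],0],[0,[-57,-90,0],0],[0,[-45,-130,0],0]])

```text
time_s: 7.85
ee_pos: [0.4465, -0.1497, 0.0368]
orientation: [[-0.96, -0.281, 0.002], [-0.281, 0.96, -0.001], [-0.002, -0.001, -1.0]]
contact_force: [1.3, 0.7, 0.4]
width: 0.003
grip_force: 0.0
```

Emit:
jog_arm(moves=[[0,[6,-20,0],0],[0,[6,-20,0],0],[0,[14,-18,0],0],[0,[24,-15,0],0],[0,[34,-12,0],0],[0,[44,-9,0],0],[0,[54,-6,0],0],[0,[60,-4,0],0]])

```text
time_s: 8.85
ee_pos: [0.5053, -0.1519, 0.0362]
orientation: [[-0.96, -0.281, -0.0], [-0.281, 0.96, 0.0], [0.0, 0.0, -1.0]]
contact_force: [-2.1, 0.3, 1.5]
width: -0.0
grip_force: 0.8
```

Emit:
jog_arm(moves=[[0,[4,1.2,0],0],[0,[8,2.3,0],0],[0,[12,3.5,0],0],[0,[16,4.7,0],0],[0,[18,5.3,0],0],[0,[19.5,5.7,0],0],[0,[21,6.1,0],0],[0,[22,6.4,0],0]])

```text
time_s: 9.85
ee_pos: [0.5257, -0.1461, 0.0362]
orientation: [[-0.96, -0.281, -0.003], [-0.281, 0.96, -0.0], [0.003, 0.0, -1.0]]
contact_force: [-9.2, -1.9, 5.8]
width: -0.0
grip_force: 4.5
```

Emit:
jog_arm(moves=[[0,[-15,-4,0],0],[0,[-45,-13,0],0],[0,[-58,-17,10],0],[0,[-58,-17,60],0],[0,[-58,-17,120],0],[0,[-58,-17,180],0],[0,[-58,-17,230],0],[0,[-58,-17,260],0]])

```text
time_s: 10.85
ee_pos: [0.4693, -0.1636, 0.3]
orientation: [[-0.96, -0.28, 0.005], [-0.28, 0.96, -0.003], [-0.005, -0.004, -1.0]]
contact_force: [-0.2, -0.1, -0.1]
width: 0.001
grip_force: 0.0
```

Run:
```python
from h import *
im=env.snapshot("side"); cv2.imwrite("pics/s2.png",cv2.resize(im[150:420,200:500,::-1],None,fx=2.2,fy=2.2))
im=env.snapshot("top"); cv2.imwrite("pics/t2.png",cv2.resize(im[150:320,230:500,::-1],None,fx=2.9,fy=2.9))
```

```text
(no output)
```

View pics/s2.png

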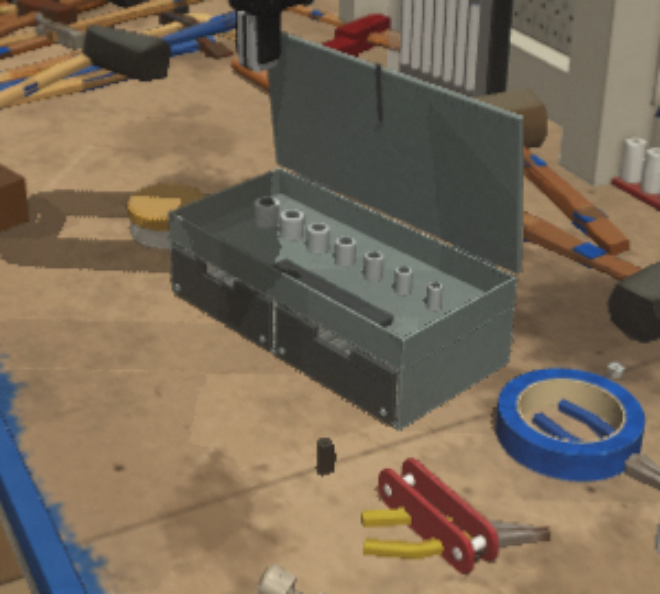

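Both drawers are flush in the picture, and the lid and bystanders haven't moved. Now I go over the lid and lower the fingers behind it.

Emit:
jog_arm(moves=[[0,[30,20,5],0],[0,[75,47,5],0],[0,[120,74,5],0],[0,[165,101,5],0],[0,[200,123,5],0],[0,[215,132,5],0],[0,[215,132,5],0],[0,[215,132,5],0]])

```text
time_s: 11.95
ee_pos: [0.6829, -0.0315, 0.3002]
orientation: [[-0.96, -0.28, -0.002], [-0.28, 0.96, -0.0], [0.001, 0.0, -1.0]]
contact_force: [-0.1, 0.4, -0.4]
width: -0.001
grip_force: 0.0
```

Emit:
jog_arm(moves=[[0,[0,0,-15],0],[0,[0,0,-35],0],[0,[0,0,-55],0],[0,[0,0,-75],0],[0,[0,0,-90],0],[0,[0,0,-96],0],[0,[0,0,-96],0],[0,[0,0,-96],0]])

```text
time_s: 12.95
ee_pos: [0.6843, -0.031, 0.2064]
orientation: [[-0.96, -0.28, 0.002], [-0.28, 0.96, -0.0], [-0.002, -0.001, -1.0]]
contact_force: [0.6, 0.2, 0.7]
width: 0.0
grip_force: 0.0
```

Run:
```python
from h import *
im=env.snapshot("side"); cv2.imwrite("pics/s3.png",cv2.resize(im[80:350,200:500,::-1],None,fx=2.2,fy=2.2))
s=env.state(); p=np.load("pose.npy"); c,sn=np.cos(p[2]),np.sin(p[2]); R=np.array([[c,-sn],[sn,c]])
e=s["ee_pos"]; print(e,"chest",(e[:2]-p[:2])@R)
for a in np.arange(1.45,-.05,-.1):   # tip corner on the lid's outer face, r=.11
    r=.11; x=.065-r*np.cos(a)+.003*np.sin(a)+.011; z=.083+r*np.sin(a)+.003*np.cos(a)+.014
    w=R@[x,0]+p[:2]; print(round(a,2),np.round(np.r_[w,z]*1000,1),np.round((np.r_[w,z]-e)*1000,1))
```

```text
[ 0.68434507 -0.03098978  0.20648209] chest [ 0.10597094 -0.00013499]
1.45 [645.7 -42.2 206.6] [-38.7 -11.2   0.1]
1.35 [635.2 -45.2 205. ] [-49.1 -14.2  -1.5]
1.25 [625.  -48.2 202.3] [-59.4 -17.2  -4.1]
1.15 [615.  -51.1 198.6] [-69.3 -20.2  -7.9]
1.05 [605.5 -53.9 193.9] [-78.8 -22.9 -12.6]
0.95 [596.5 -56.6 188.2] [-87.9 -25.6 -18.3]
0.85 [588.  -59.1 181.6] [-96.3 -28.1 -24.9]
0.75 [580.3 -61.3 174.2] [-104.1  -30.3  -32.3]
0.65 [573.2 -63.4 166. ] [-111.1  -32.4  -40.5]
0.55 [567.1 -65.2 157.1] [-117.3  -34.2  -49.4]
0.45 [561.7 -66.8 147.5] [-122.6  -35.8  -58.9]
0.35 [557.4 -68.  137.5] [-127.   -37.   -68.9]
0.25 [554.  -69.  127.1] [-130.4  -38.   -79.4]
0.15 [551.6 -69.7 116.4] [-132.8  -38.7  -90.1]
0.05 [550.3 -70.1 105.5] [-134.1  -39.1 -101. ]
```

View pics/s3.png

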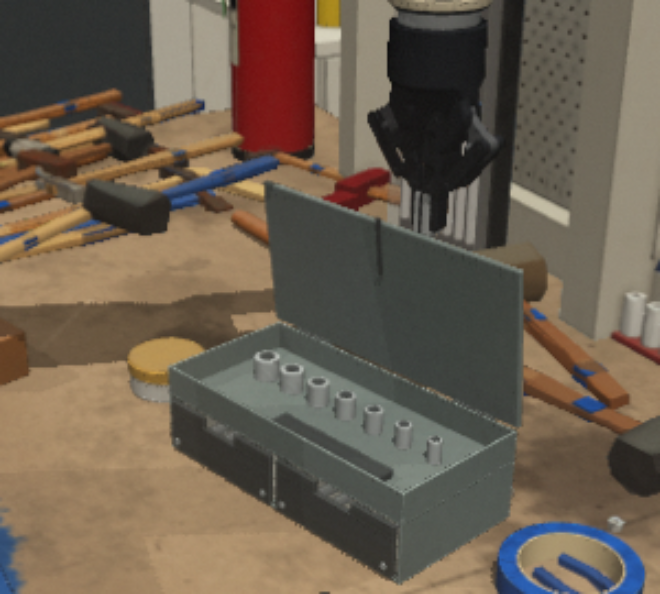

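The fingers stand behind the lid, with the tips near its top edge at about (437,232) in the crop. I'm checking the tip height by projection.

Run:
```python
from h import *
C=cal("side"); p=np.load("pose.npy"); c,sn=np.cos(p[2]),np.sin(p[2]); R=np.array([[c,-sn],[sn,c]])
e=env.state()["ee_pos"]
q=[np.r_[e[:2]+R@[dx,dy],e[2]-dz] for dz in(.014,0,-.01) for dx in(-.011,.011) for dy in(-.014,.014)]
print(np.round((proj(q,C)-[200,80])*2.2).tolist())
```

```text
[[431.0, 242.0], [405.0, 233.0], [449.0, 235.0], [423.0, 226.0], [432.0, 226.0], [406.0, 217.0], [450.0, 219.0], [424.0, 210.0], [432.0, 214.0], [406.0, 205.0], [451.0, 208.0], [424.0, 199.0]]
```

The tips agree with the projection to about 2 mm, 26 mm below the lid's edge. Starting the arc.

Emit:
jog_arm(moves=[[0,[-15,-4,0],0],[0,[-28,-8,0],0],[0,[-36,-10.5,0],0],[0,[-42,-12,0],0],[0,[-49,-14,-1],0],[0,[-55,-16,-3],0],[0,[-60,-17.5,-4],0],[0,[-65,-19,-6],0]])

```text
time_s: 14.0
ee_pos: [0.6186, -0.0501, 0.1997]
orientation: [[-0.96, -0.28, 0.001], [-0.28, 0.96, -0.0], [-0.001, -0.0, -1.0]]
contact_force: [1.6, 0.3, 3.1]
width: 0.002
grip_force: 1.6
```

Emit:
jog_arm(moves=[[0,[-6.5,-2,-3],0],[0,[-13.3,-3.9,-6.3],0],[0,[-19.7,-5.8,-10.2],0],[0,[-25.8,-7.6,-14.6],0],[0,[-30.8,-9.1,-18.6],0],[0,[-36.3,-10.6,-23.8],0],[0,[-40.8,-12,-28.4],0],[0,[-45.6,-13.4,-34.2],0]])

```text
time_s: 15.0
ee_pos: [0.5728, -0.0634, 0.1647]
orientation: [[-0.96, -0.28, -0.0], [-0.28, 0.96, -0.0], [0.0, 0.0, -1.0]]
contact_force: [0.8, -0.5, 2.8]
width: -0.001
grip_force: 1.3
```

Emit:
jog_arm(moves=[[0,[-4,-1.2,-5.5],0],[0,[-7.6,-2.2,-11.5],0],[0,[-11,-3.2,-17.5],0],[0,[-14,-4,-23.5],0],[0,[-16.5,-4.8,-30],0],[0,[-18.7,-5.4,-36.5],0],[0,[-20.5,-6,-43],0],[0,[-21.7,-6.3,-49.6],0]])

```text
time_s: 16.0
ee_pos: [0.5512, -0.0697, 0.115]
orientation: [[-0.96, -0.28, -0.0], [-0.28, 0.96, -0.0], [0.0, -0.0, -1.0]]
contact_force: [0.7, -1.0, 2.4]
width: 0.004
grip_force: 1.2
```

Emit:
jog_arm(moves=[[0,[-0.5,0,-3],0],[0,[-1,0,-6],0],[0,[-1.3,-0.3,-9],0],[0,[-1.5,-0.4,-11],0],[0,[-1.5,-0.4,-12.5],0],[0,[-1.5,-0.4,-14],0],[0,[-1.5,-0.4,-15],0],[0,[-1.5,-0.4,-15],0]])

```text
time_s: 17.0
ee_pos: [0.5497, -0.0699, 0.1002]
orientation: [[-0.96, -0.28, -0.0], [-0.28, 0.96, 0.0], [0.0, 0.0, -1.0]]
contact_force: [-0.2, -0.1, -0.3]
width: -0.001
grip_force: 0.1
```

Emit:
jog_arm(moves=[[0,[0,0,-0.5],0],[0,[0,0,-1],0],[0,[0,0,-1.5],0],[0,[0,0,-2],0],[0,[0,0,-2.5],0],[0,[0,0,-3],0],[0,[0,0,-3],0],[0,[0,0,-3],0]])

```text
time_s: 18.0
ee_pos: [0.5499, -0.0699, 0.0999]
orientation: [[-0.96, -0.281, -0.0], [-0.281, 0.96, -0.0], [0.0, 0.0, -1.0]]
contact_force: [-9.8, 1.9, 20.0]
width: -0.0
grip_force: 9.7
```

The lid bottomed out: the force rose to 20 N at the nominal shut height. Lifting straight off.

Emit:
jog_arm(moves=[[0,[0,0,5],0],[0,[0,0,25],0],[0,[0,0,60],0],[0,[0,0,100],0],[0,[0,0,140],0],[0,[0,0,180],0],[0,[0,0,200],0],[0,[0,0,200],0]])

```text
time_s: 19.0
ee_pos: [0.5507, -0.0702, 0.2985]
orientation: [[-0.96, -0.28, 0.003], [-0.28, 0.96, -0.001], [-0.002, -0.001, -1.0]]
contact_force: [0.9, -0.1, -1.2]
width: -0.004
grip_force: 0.0
```

Run:
```python
from h import *
im=env.snapshot("side"); cv2.imwrite("pics/s4.png",cv2.resize(im[150:420,200:500,::-1],None,fx=2.2,fy=2.2))
```

```text
(no output)
```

View pics/s4.png

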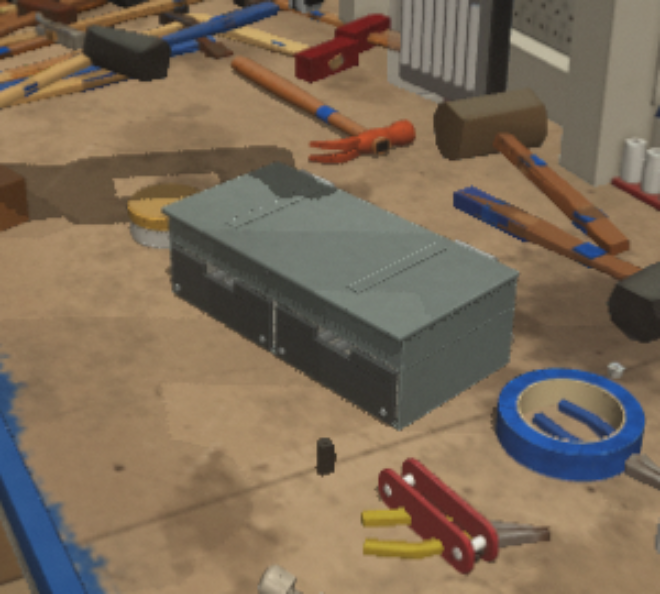

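The lid lies flat, both drawers are flush, the bystanders haven't moved and the arm is clear.

```bash
python3 -c "
from cell import env
print(env.close_job())"
```

```text
the job is handed in; nothing more can be done
None
```

The chest is closed and the job is handed in at about 19 s: both drawers were pushed home first, then the lid was eased shut, with the tin, tape roll and hex keys left where they were; the hand-in call returned no verdict.

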